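Turn the order wheel to the rush clip

TASK

Bring the rush order to the top: with your fingertips, push the spokes of the order wheel round one after another until the spoke with the red knob points straight up at the white pointer, and leave it there at rest. Push steadily, do not flick or spin the wheel; do not pick up the stand, shove it about or tip it, and leave the mill, the spice jar and the timer where they stand.

Things in the scene. Friction and masses are not known exactly. Their poses are not given: they have to be found in the camera images.
- order_stand: Loose 3 kg stand, steel base plate 235 (x) x 170 (y) x 16 mm, x -132 to +102 mm. Origin on the counter 135 mm straight below the hub centre; x away from the reader's (robot's) side, y left, z up. The wheel's face leans back 45 degrees: up the face = (0.707, 0, 0.707), face normal = (-0.707, 0, 0.707). Behind the spokes: only the base and a post at the middle.
- pointer (a point): White diamond pointer that marks straight up, fixed, 78 mm up the face from the hub and 26 mm in front of the spokes' plane, at the end of a fixed black strap 14 mm wide that runs up the middle of the face (from 118 mm below the hub), its outer side 29 mm in front of that plane; the axle nut at the hub 34 mm.
- wheel_hub (a point): Centre of the hub (black, 52 mm diameter, 18 mm thick) in the plane of the spokes, 135 mm above the counter. Turns with the wheel: its x axis runs along the spoke with the red knob, its z axis is the face normal.
- red_knob (a point): Centre of the red knob (ball, 26 mm) on the end of one spoke, 128 mm from the hub centre. No rim: six equal straight spokes, round bars 9 mm thick, 60 degrees apart, bare from 26 to 99 mm out; from 99 to 117 mm each has a clip 18 mm wide and 11 mm thick, then a knob; the other five knobs are grey.
- order_wheel (a joint): Wheel angle (rad): 0 when the red knob is straight up, growing counter-clockwise seen from the robot's side (+pi/2: red knob to the stand's +y). Starts with the red knob low, about 2.5 to 3.8; turns either way, 2 pi is up again. Steady friction about 0.12 N m (1.5 N at 80 mm), no detents; stays where it is left, does not coast.
- mill: Glass mill with grey cap, 44 mm diameter, 90 mm high, loose, beside the wheel; origin at the centre of its foot. Bystander.
- spice: Spice jar with red cap, 54 mm diameter, 125 mm high, loose, beside the wheel; origin at the centre of its foot. Bystander.
- timer: Egg timer, red top on white drum, 63 mm diameter, 50 mm high, loose, behind the wheel; origin at the centre of its foot. Bystander.

How it is judged:
By the outcome, as a careful person would: the job done as asked, in the order asked, and still so for the second after the job is handed in, with the robot touching nothing.
It also fails if it takes over 54 s, if anything falls off the work surface, if the arm or the gripper's body presses on something with over 40 N, if the wrist force passes 120 N, or if a joint passes its speed limit or range.

ROBOT

A 6-joint arm with a two-finger parallel gripper is mounted at the origin on a cart in front of the work surface, level with it; the furniture and walls round the work are solid. World frame = base frame: x ahead of the robot, y to its left, z up, the work surface at z = 0. Lengths are in mm, angles in degrees, forces in N, time in s.
With the tool pointing down it reaches from about 300 to 850 mm from the base axis. Payload 4.2 kg.
Tool frame: the origin (TCP) lies on the centre line of the jaws, within the pads' length; the fingertips stand 14 mm ahead of it and the grasp point (between the pads) lies 5 mm behind it; x points along the fingers, y is the direction in which the jaws open and shut, and the axes are right-handed (so a half turn about x gives the same grasp; the last joint's range is limited). The gripper opens to 91 mm and grips with 3 to 60 N. Pads are 32 mm wide; open, the fingers measure 118 mm over their backs; the gripper's body (76 mm by 178 mm) begins 60 mm behind the grasp point.
Start: joints at [67.208, 18.312, 89.639, -0, 72.044, -1.146], TCP at [212.108, 534.467, 197.776] pointing down, gripper open.
Joint ranges: [-177.97, 177.97], [-48.28, 115.42], [12.27, 149.76], [-77.06, 257.06], [2.81, 150.46], [-146.56, 146.56]. Speed limits (degrees/s): [147.25, 147.25, 180, 180, 180, 180].

INTERFACE

Orientations are given as [roll, pitch, yaw] about the fixed x, y, z axes, in that order (R = Rz(yaw) Ry(pitch) Rx(roll)).
In Python, from workcell import readout, optics, env gives the robot as it stands.
- The arm moves only by the shell command python3 -m creep 'ROWS' [OPENING] [FORCE]. ROWS is JSON, a list of rows, each an object with "translation": the shift along the world's x, y, z in cm, a list of three; "delta_rot": the turn, a rotation vector about the world's x, y, z in rad, a list of three. In form: [{"translation": [dx, dy, dz], "delta_rot": [rx, ry, rz]}, ...]. A call has 1 to 5 rows; each row shifts and turns the commanded pose from where the row before left it; what a row does not reach is not made up. A row lasts 1/12 s, in which the tool goes at most 41.7 mm and 7.16 degrees, less where a joint would pass 70% of its speed; a pose out of reach is approached as far as the arm can. A call with a gripper value outside its range is refused whole. OPENING is the gripper's target within -1 to 1 (fully open at 1, half-way at 0, shut at -1), set as the call begins (- or left out, the last holds). The fingers move at their own pace and stop on an object; FORCE is the grip in N (left out, the last holds). Time passes only in rows, so rows that do not move let the fingers close. It gives the time, the measured TCP pose, the force and the opening at its end, in the units of the state.
- readout.state(): the state, without advancing time (a new reading comes with each control period).
- optics.grab_frame(name): name is "scene" or "top"; returns (picture, depth): 400x640x3 uint8, red, green, blue; 400x640 float32, mm along the optical axis (not along the pixel's ray), 0 where there is no reading.
- optics.camera_params(name): a dict with "mtx" (3x3 intrinsics, pixels), "R" (3x3) and "t" (3): a world point X has camera coordinates R X + t. Camera axes: x right, y down, z forward; pixel columns grow to the right and rows downward; lengths in mm; the calibration is good to about 2 mm. A picture is of the moment at which its call begins. camera_params takes no time and is no camera call.
- env.job_done(): hands the job in, once; it reports no verdict.
The state is a dict: "time_s": time; "qpos": joint angles; "qvel": joint speeds; "effort": joint torques, N m; "ee_pos": TCP position; "ee_rot": TCP orientation; "force": force on the tool from outside, world axes, zero at the start; "torque": the same for the moment, N m; "gripper_width": finger opening in mm.
Only numpy, scipy, OpenCV 4.12 (cv2) and the standard library are available. Lean on these libraries where they do the work, as an engineer would, in place of code of your own. Each camera call takes 0.05 s, during which the arm holds its last target.

## Working session

There is one attempt and no reset: what is moved stays moved. The work goes in short steps, Python scripts to look and compute and a shell command to move; the robot and the scene stay as the last step left them, time stands still between calls to the robot, and variables do not carry over. Pictures are saved under pics/ and viewed, and the job is handed in when it is done.

```bash
ls; mkdir -p pics; python3 - <<'E'
from workcell import readout, optics, env
import cv2, numpy as np
print(readout.state())
for n in("scene","top"):
    p,d=optics.grab_frame(n); c=optics.camera_params(n)
    np.savez(f"pics/{n}0.npz",p=p,d=d,**c)
    cv2.imwrite(f"pics/{n}0.png",p[:,:,::-1]); print(n,c["mtx"].tolist(),(-c["R"].T@c["t"]).round(),c["R"].round(3).tolist())
E
```

```text
pics
{'time_s': 0.0, 'qpos': array([ 6.72086968e+01,  1.83513675e+01,  8.97061419e+01, -6.66007842e-04,
        7.20425687e+01, -1.14329605e+00]), 'qvel': array([-0.08200246,  0.02662692, -0.02353269,  0.0337593 ,  0.02678807,
        0.03813444]), 'effort': array([ 5.88061394e-04, -4.12437844e+01, -2.31969184e+01,  7.25784805e-02,
        4.56587272e-02, -1.30205281e-04]), 'ee_pos': array([211.89439008, 533.96799293, 196.92482733]), 'ee_rot': array([ -90.78078469,   89.89991986, -112.42858596]), 'force': array([-0.35663553,  0.08069053, -0.08395803]), 'torque': array([ 0.00699546,  0.00216724, -0.05841818]), 'gripper_width': 91.27165346590053}
scene [[490.20126504437326, 0.0, 309.4306458009609], [0.0, 490.20126504437326, 195.58234855948763], [0.0, 0.0, 1.0]] [ -10. -771. 1044.] [[0.763, -0.646, -0.008], [-0.426, -0.494, -0.758], [0.485, 0.582, -0.653]]
top [[389.2230042748585, 0.0, 325.9421311070973], [0.0, 389.2230042748585, 193.44953687337915], [0.0, 0.0, 1.0]] [ 497.   11. 1142.] [[0.001, -1.0, 0.005], [-0.991, -0.002, -0.137], [0.137, -0.005, -0.991]]
```

View pics/scene0.png

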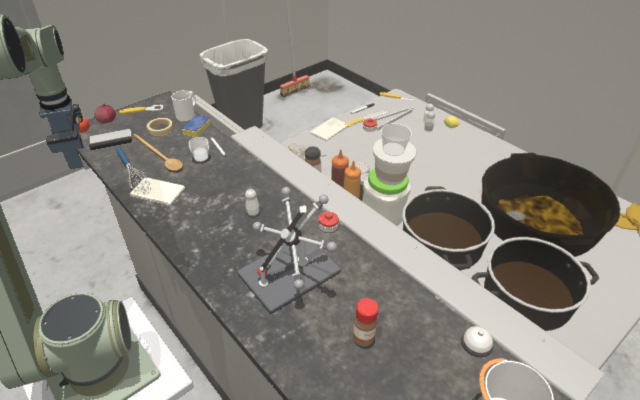

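View pics/top0.png

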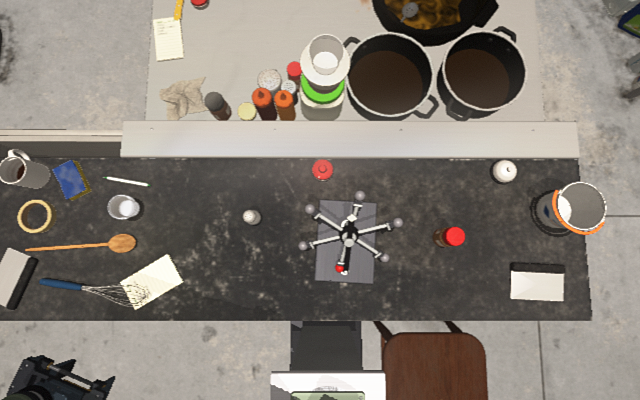

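The wheel sits at about (291,237) in the scene view and (349,235) in the top view. The red knob is low, at about (262,270) and (340,268). The timer (322,170), mill (251,217) and spice jar (453,237) are clear of the base. Next I'll zoom in.

```bash
python3 - <<'E'
import cv2, numpy as np
a=cv2.imread("pics/scene0.png")[170:320,220:380]; b=cv2.imread("pics/top0.png")[180:290,285:415]
cv2.imwrite("pics/s0z.png",cv2.resize(a,None,fx=4,fy=4,interpolation=2)[:600]); cv2.imwrite("pics/t0z.png",cv2.resize(b,None,fx=5,fy=5,interpolation=2))
E
```

```text
(no output)
```

View pics/s0z.png

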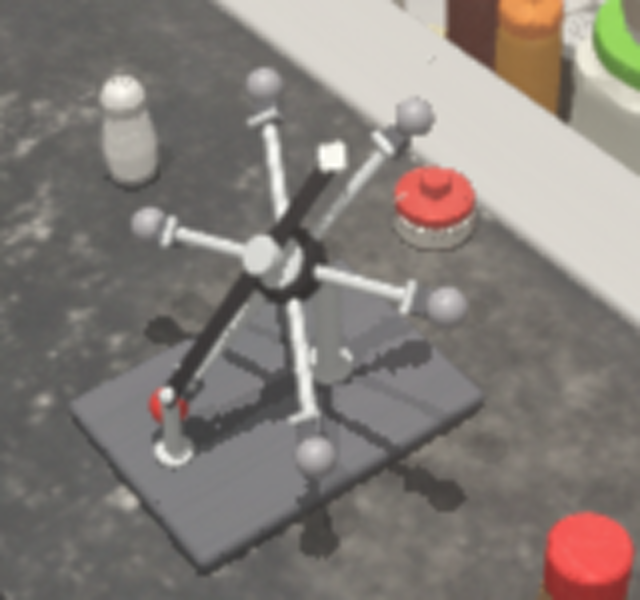

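View pics/t0z.png

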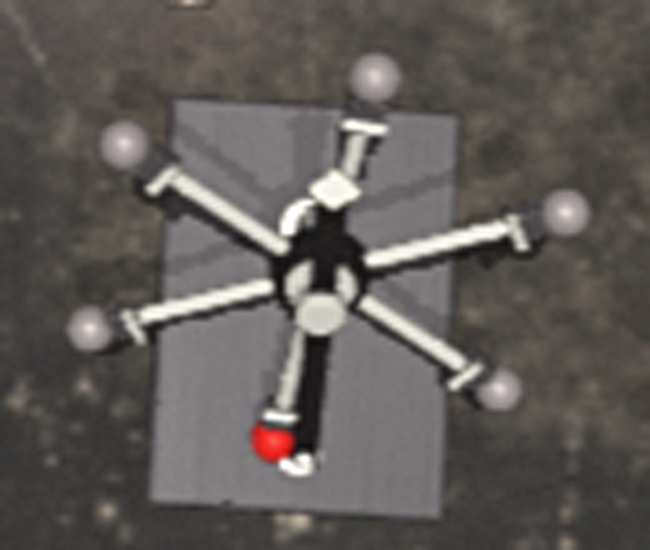

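```bash
cat > h.py <<'E'
import numpy as np, cv2
from workcell import readout, optics, env
def ray(c,u,v):
    d=c["R"].T@np.linalg.solve(c["mtx"],[u,v,1.]); return -c["R"].T@c["t"], d/np.linalg.norm(d)
def tri(prs):
    A=np.zeros((3,3));b=np.zeros(3);L=[]
    for o,d in prs:
        P=np.eye(3)-np.outer(d,d);A+=P;b+=P@o
    X=np.linalg.solve(A,b)
    return X,[np.linalg.norm((np.eye(3)-np.outer(d,d))@(X-o)) for o,d in prs]
def onz(c,u,v,z):
    o,d=ray(c,u,v); return o+d*(z-o[2])/d[2]
E
python3 - <<'E'
from h import *
cs=optics.camera_params("scene");ct=optics.camera_params("top")
T=dict(A=(375,77),B=(124,145),C=(90,328),R=(273,440),D=(499,388),E=(566,212),ptr=(334,190))
S=dict(A=(414,116),B=(263,83),C=(149,223),R=(166,405),D=(316,456),E=(447,304),ptr=(331,156))
P={}
for k in T:
    X,e=tri([ray(ct,(T[k][0]-2)/5+285,(T[k][1]-2)/5+180),ray(cs,(S[k][0]-1.5)/4+220,(S[k][1]-1.5)/4+170)])
    P[k]=X;print(k,X.round(1),np.round(e,1))
K=np.array([P[k] for k in "ABCRDE"]);h=K.mean(0);n=np.linalg.svd(K-h)[2][2];n*=np.sign(n[2])
print("hub",h,"n",n,"r",np.linalg.norm(K-h,axis=1))
print("opp mids",[(P[a]+P[b])/2 for a,b in("AR","BD","CE")])
yaw=np.arctan2(-n[1],-n[0]);print("yaw by n",np.degrees(yaw))
# base plate corners
for q in [(175,100),(457,117),(440,517),(152,499)]: print(onz(ct,(q[0]-2)/5+285,(q[1]-2)/5+180,16).round(1))
for q in [(70,408),(203,572),(484,398)]: print(onz(cs,(q[0]-1.5)/4+220,(q[1]-1.5)/4+170,16).round(1))
E
```

```text
A [619.2 -73.  224.5] [1.5 1.5]
B [589.9  47.3 191.1] [1.4 1.4]
C [501.5  68.  100.1] [1.3 1.3]
R [439.9 -30.7  43.9] [1.8 1.8]
D [ 469.9 -151.6   80. ] [1.1 1.1]
E [ 558.7 -172.4  172.8] [1.2 1.2]
ptr [566.3 -54.1 208.4] [1.7 1.7]
hub [529.81848989 -52.06020687 135.40143761] n [-0.70804996  0.03947058  0.70505838] r [127.93887925 128.79325607 128.3511078  130.0799834  128.7373017
 129.23191566]
opp mids [array([529.51287187, -51.88742203, 134.21612054]), array([529.87595855, -52.13632841, 135.54048426]), array([530.06663925, -52.15687017, 136.44770803])]
yaw by n -3.19067825946141
[634.7  23.6  16. ]
[ 625.  -140.6   16. ]
[ 397.1 -127.2   16. ]
[407.   35.9  16. ]
[399.6  31.4  16. ]
[ 388.1 -135.3   16. ]
[ 619.8 -145.7   16. ]
```

```bash
cat >> h.py <<'E'
from scipy.spatial.transform import Rotation as Ro
H=np.array([529.8,-52.1,135.0]); Y=np.radians(-3.3)
RS=Ro.from_euler('z',Y).as_matrix()
UP=RS@[.7071,0,.7071]; N=RS@[-.7071,0,.7071]; L=RS@[0,1,0]
def cur():
    s=readout.state(); R=Ro.from_euler('xyz',s["ee_rot"],degrees=True).as_matrix()
    return s,s["ee_pos"],R
def face(p): d=p-H; return d@UP,d@L,d@N
def where():
    s,p,R=cur(); tip=p+14*R[:,0]; u,l,n=face(tip)
    print("t %.2f q"%s["time_s"],s["qpos"].round(1),"tcp",p.round(1),"x",R[:,0].round(2),"y",R[:,1].round(2))
    print(" tip face: r %.1f th %.1f n %.1f (u %.1f l %.1f)"%(np.hypot(u,l),np.degrees(np.arctan2(l,u)),n,u,l),"F",s["force"].round(1),"w %.0f"%s["gripper_width"])
    return s,p,R
def tipgoal(r,th,n):
    "TCP shift in cm bringing tip to face polar"
    s,p,R=cur(); t=np.radians(th)
    g=H+r*np.cos(t)*UP+r*np.sin(t)*L+n*N
    return (g-(p+14*R[:,0]))/10
E
python3 - <<'E'
from h import *
s,p,R=where()
ct=optics.camera_params("top")
for k,q,z in(("mill",(251,217),90),("timer",(322,168),50),("spice",(455,236),125)): print(k,onz(ct,*q,z).round())
# goal orientation: x=-N, y = +-L
for sg in(1,-1):
    x=-N;y=sg*L;G=np.c_[x,y,np.cross(x,y)]
    print(sg,Ro.from_matrix(G@R.T).as_rotvec().round(3))
E
```

```text
t 0.10 q [67.2 18.3 89.7 -0.  72.  -1.1] tcp [211.9 534.  197. ] x [-0. -0. -1.] y [ 0.37  0.93 -0.  ]
 tip face: r 606.0 th 110.7 n 282.2 (u -214.3 l 566.8) F [-0.5 -0.4  0.5] w 92
mill [578. 208.  90.]
timer [722.  17.  50.]
spice [ 527. -330.  125.]
1 [-0.169 -0.77   0.304]
-1 [ 1.075 -0.24  -2.625]
```

```bash
A='{"translation":[1.1,-2.68,0],"delta_rot":[-0.017,-0.077,0.030]}'; true
python3 -m creep '[{"translation":[1.1,-2.68,0],"delta_rot":[-0.017,-0.077,0.030]},{"translation":[1.1,-2.68,0],"delta_rot":[-0.017,-0.077,0.030]},{"translation":[1.1,-2.68,0],"delta_rot":[-0.017,-0.077,0.030]},{"translation":[1.1,-2.68,0],"delta_rot":[-0.017,-0.077,0.030]},{"translation":[1.1,-2.68,0],"delta_rot":[-0.017,-0.077,0.030]}]' -1 20
python3 -m creep '[{"translation":[1.1,-2.68,0],"delta_rot":[-0.017,-0.077,0.030]},{"translation":[1.1,-2.68,0],"delta_rot":[-0.017,-0.077,0.030]},{"translation":[1.1,-2.68,0],"delta_rot":[-0.017,-0.077,0.030]},{"translation":[1.1,-2.68,0],"delta_rot":[-0.017,-0.077,0.030]},{"translation":[1.1,-2.68,0],"delta_rot":[-0.017,-0.077,0.030]}]'
python3 - <<'E'
from h import *
where(); print(tipgoal(80,143,60))
E
```

```text
time_s: 0.52
ee_pos: [267.5, 399.4, 197.8]
ee_rot: [4.8, 67.2, -8.0]
force: [-0.5, -0.7, 0.4]
gripper_width: 60.9
time_s: 0.93
ee_pos: [322.3, 265.5, 197.9]
ee_rot: [0.2, 44.8, -3.2]
force: [0.7, -0.6, -0.1]
gripper_width: 27.4
t 0.93 q [ 73.1  -1.5 131.3 -57.8  54.6  23.7] tcp [322.3 265.5 197.9] x [ 0.71 -0.04 -0.7 ] y [0.06 1.   0.  ]
 tip face: r 326.1 th 110.6 n 189.9 (u -114.9 l 305.2) F [ 0.7 -0.6 -0.1] w 27
[ 11.29308129 -26.39661045  -5.582336  ]
```

```bash

python3 -m creep '[{"translation":[1.1,-2.6,0],"delta_rot":[0,0,0]},{"translation":[1.1,-2.6,0],"delta_rot":[0,0,0]},{"translation":[1.1,-2.6,0],"delta_rot":[0,0,0]},{"translation":[1.1,-2.6,0],"delta_rot":[0,0,0]},{"translation":[1.1,-2.6,0],"delta_rot":[0,0,0]}]'
python3 -m creep '[{"translation":[1.1,-2.6,0],"delta_rot":[0,0,0]},{"translation":[1.1,-2.6,0],"delta_rot":[0,0,0]},{"translation":[1.1,-2.6,0],"delta_rot":[0,0,0]},{"translation":[1.1,-2.6,0],"delta_rot":[0,0,0]},{"translation":[1.1,-2.6,0],"delta_rot":[0,0,0]}]'
python3 - <<'E'
from h import *
where(); print(tipgoal(80,143,60)); print(tipgoal(80,143,-12))
E
```

```text
time_s: 1.35
ee_pos: [376.8, 135.6, 197.6]
ee_rot: [0.1, 45.0, -3.3]
force: [0.4, 0.2, 0.3]
gripper_width: 0.5
time_s: 1.77
ee_pos: [421.1, 27.2, 195.0]
ee_rot: [0.2, 45.6, -3.4]
force: [0.0, 0.5, -0.9]
gripper_width: -0.0
t 1.77 q [  9.7 -13.7 140.3 -43.4  13.4 -37.8] tcp [421.1  27.2 195. ] x [ 0.7  -0.04 -0.71] y [0.06 1.   0.  ]
 tip face: r 82.1 th 117.3 n 108.5 (u -37.7 l 72.9) F [ 0.   0.5 -0.9] w -0
[ 1.42865454 -2.56631568 -5.2790877 ]
[  6.51133253  -2.85938105 -10.3702077 ]
```

```bash

python3 -m creep '[{"translation":[0,0,0],"delta_rot":[0,0.1,0]},{"translation":[0,0,0],"delta_rot":[0,0.1,0]},{"translation":[0,0,0],"delta_rot":[0,0.1,0]},{"translation":[0,0,0],"delta_rot":[0,0,0]}]'
python3 - <<'E'
from h import *
where(); print(tipgoal(80,143,40)); print(tipgoal(80,143,-12))
E
```

```text
time_s: 2.1
ee_pos: [427.0, 23.5, 198.7]
ee_rot: [-2.3, 57.5, -6.1]
force: [1.6, 0.3, 1.7]
gripper_width: 0.4
t 2.10 q [  7.6 -10.5 129.9 -14.9  29.7 -67.7] tcp [427.   23.5 198.7] x [ 0.53 -0.06 -0.84] y [ 0.07  1.   -0.02]
 tip face: r 76.9 th 115.9 n 107.0 (u -33.6 l 69.2) F [1.6 0.3 1.7] w 0
[ 2.47195696 -2.24907909 -6.87863471]
[  6.14277995  -2.46073742 -10.55555471]
```

```bash

python3 -m creep '[{"translation":[0.62,-0.56,-1.72],"delta_rot":[0,0,0]},{"translation":[0.62,-0.56,-1.72],"delta_rot":[0,0,0]},{"translation":[0.62,-0.56,-1.72],"delta_rot":[0,0,0]},{"translation":[0.62,-0.56,-1.72],"delta_rot":[0,0,0]},{"translation":[0,0,0],"delta_rot":[0,0,0]}]'
python3 - <<'E'
from h import *
where(); print(tipgoal(80,143,-12))
p,d=optics.grab_frame("scene"); q,d=optics.grab_frame("top")
cv2.imwrite("pics/a1.png",cv2.resize(np.hstack([p[130:330,190:390],q[130:330,250:450]])[:,:,::-1],None,fx=2,fy=2,interpolation=2))
E
```

```text
time_s: 2.52
ee_pos: [444.8, 0.3, 122.6]
ee_rot: [-2.8, 58.1, -6.4]
force: [-0.3, 0.4, 0.1]
gripper_width: 0.2
t 2.52 q [  2.1  -1.8 136.4 -18.   14.6 -68.1] tcp [4.448e+02 3.000e-01 1.226e+02] x [ 0.52 -0.06 -0.85] y [ 0.07  1.   -0.03]
 tip face: r 87.7 th 147.6 n 39.7 (u -74.1 l 47.0) F [-0.3  0.4  0.1] w 0
[ 4.37628855 -0.13750474 -2.93525578]
```

View pics/a1.png

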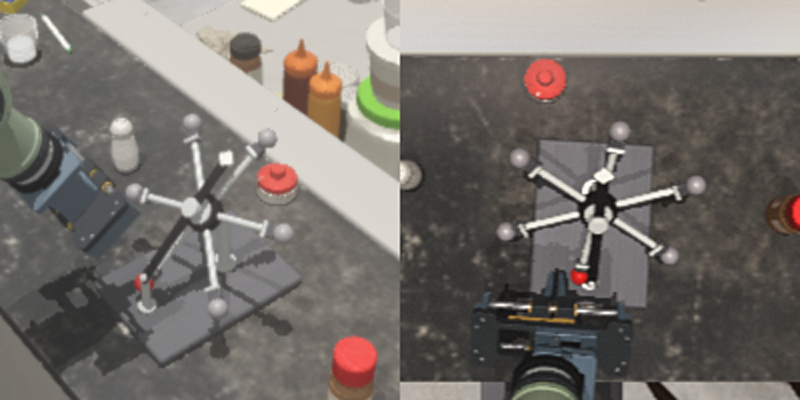

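```bash

python3 -m creep '[{"translation":[1.1,-0.03,-0.73],"delta_rot":[0,0,0]},{"translation":[1.1,-0.03,-0.73],"delta_rot":[0,0,0]},{"translation":[1.1,-0.03,-0.73],"delta_rot":[0,0,0]},{"translation":[1.1,-0.03,-0.73],"delta_rot":[0,0,0]},{"translation":[0,0,0],"delta_rot":[0,0,0]}]'
cat >> h.py <<'E'
def arc(ths,r=80,n=-12):
    "per-row shifts (cm) between successive face angles, starting from measured tip"
    pts=[H+r*np.cos(np.radians(t))*UP+r*np.sin(np.radians(t))*L+n*N for t in ths]
    s,p,R=cur(); a=p+14*R[:,0]
    for t,b in zip(ths,pts): print(t,((b-a)/10).round(2)); a=b
E
python3 - <<'E'
from h import *
where(); arc(range(140,40,-4))
E
```

```text
time_s: 3.03
ee_pos: [493.2, 0.3, 98.0]
ee_rot: [-2.6, 57.6, -6.1]
force: [0.4, -0.1, 0.7]
gripper_width: 0.3
t 3.03 q [  1.7   5.4 134.3 -27.1   9.2 -59.2] tcp [4.932e+02 3.000e-01 9.800e+01] x [ 0.53 -0.06 -0.84] y [ 0.07  1.   -0.02]
 tip face: r 75.8 th 138.9 n -11.8 (u -57.2 l 49.8) F [ 0.4 -0.1  0.7] w 0
140 [-0.27  0.17 -0.3 ]
136 [0.29 0.4  0.26]
132 [0.31 0.37 0.28]
128 [0.32 0.34 0.3 ]
124 [0.34 0.31 0.32]
120 [0.35 0.28 0.33]
116 [0.36 0.24 0.35]
112 [0.37 0.21 0.36]
108 [0.38 0.17 0.37]
104 [0.39 0.13 0.38]
100 [0.39 0.09 0.39]
96 [0.39 0.06 0.39]
92 [0.4  0.02 0.39]
88 [ 0.39 -0.02  0.39]
84 [ 0.39 -0.06  0.39]
80 [ 0.39 -0.1   0.39]
76 [ 0.38 -0.14  0.39]
72 [ 0.37 -0.18  0.38]
68 [ 0.36 -0.21  0.37]
64 [ 0.35 -0.25  0.36]
60 [ 0.33 -0.28  0.35]
56 [ 0.32 -0.31  0.33]
52 [ 0.3  -0.35  0.32]
48 [ 0.28 -0.38  0.3 ]
44 [ 0.26 -0.4   0.28]
```

```bash

python3 -m creep '[{"translation":[0.15,0.23,0.15],"delta_rot":[0,0.02,0]},{"translation":[0.16,0.22,0.16],"delta_rot":[0,0.02,0]},{"translation":[0.17,0.21,0.16],"delta_rot":[0,0.02,0]},{"translation":[0.18,0.2,0.17],"delta_rot":[0,0.02,0]},{"translation":[0.19,0.2,0.18],"delta_rot":[0,0.02,0]}]'
python3 -m creep '[{"translation":[0.2,0.19,0.19],"delta_rot":[0,0.02,0]},{"translation":[0.2,0.18,0.19],"delta_rot":[0,0,0]},{"translation":[0.2,0.17,0.19],"delta_rot":[0,0,0]},{"translation":[0.21,0.16,0.2],"delta_rot":[0,0,0]},{"translation":[0.21,0.15,0.2],"delta_rot":[0,0,0]}]'
python3 - <<'E'
from h import *
where(); arc(np.arange(122,40,-2.5))
E
```

```text
time_s: 3.45
ee_pos: [499.6, 10.9, 107.0]
ee_rot: [-3.9, 63.4, -7.3]
force: [1.2, 0.6, -0.0]
gripper_width: 0.8
time_s: 3.87
ee_pos: [509.8, 19.0, 115.5]
ee_rot: [-4.4, 64.6, -7.7]
force: [-0.5, 0.4, 0.3]
gripper_width: 0.5
t 3.87 q [  4.4   6.4 125.  -12.8  24.1 -71.7] tcp [509.8  19.  115.5] x [ 0.43 -0.06 -0.9 ] y [ 0.07  1.   -0.03]
 tip face: r 77.9 th 117.1 n -10.0 (u -35.5 l 69.3) F [-0.5  0.4  0.3] w 1
122.0 [-0.35 -0.13 -0.63]
119.5 [0.22 0.17 0.21]
117.0 [0.23 0.15 0.22]
114.5 [0.23 0.14 0.22]
112.0 [0.23 0.12 0.23]
109.5 [0.24 0.11 0.23]
107.0 [0.24 0.1  0.23]
104.5 [0.24 0.08 0.24]
102.0 [0.24 0.07 0.24]
99.5 [0.25 0.05 0.24]
97.0 [0.25 0.04 0.24]
94.5 [0.25 0.02 0.25]
92.0 [0.25 0.01 0.25]
89.5 [ 0.25 -0.01  0.25]
87.0 [ 0.25 -0.02  0.25]
84.5 [ 0.24 -0.04  0.25]
82.0 [ 0.24 -0.06  0.25]
79.5 [ 0.24 -0.07  0.24]
77.0 [ 0.24 -0.08  0.24]
74.5 [ 0.23 -0.1   0.24]
72.0 [ 0.23 -0.11  0.24]
69.5 [ 0.23 -0.13  0.23]
67.0 [ 0.22 -0.14  0.23]
64.5 [ 0.22 -0.16  0.23]
62.0 [ 0.21 -0.17  0.22]
59.5 [ 0.21 -0.18  0.22]
57.0 [ 0.2  -0.2   0.21]
54.5 [ 0.19 -0.21  0.2 ]
52.0 [ 0.19 -0.22  0.2 ]
49.5 [ 0.18 -0.23  0.19]
47.0 [ 0.17 -0.24  0.18]
44.5 [ 0.16 -0.25  0.18]
42.0 [ 0.15 -0.26  0.17]
```

```bash

python3 - <<'E'
from h import *
p,d=optics.grab_frame("scene"); q,d=optics.grab_frame("top")
cv2.imwrite("pics/a2.png",cv2.resize(np.hstack([p[150:310,210:370],q[150:310,270:430]])[:,:,::-1],None,fx=2.5,fy=2.5,interpolation=2))
E
```

```text
(no output)
```

View pics/a2.png

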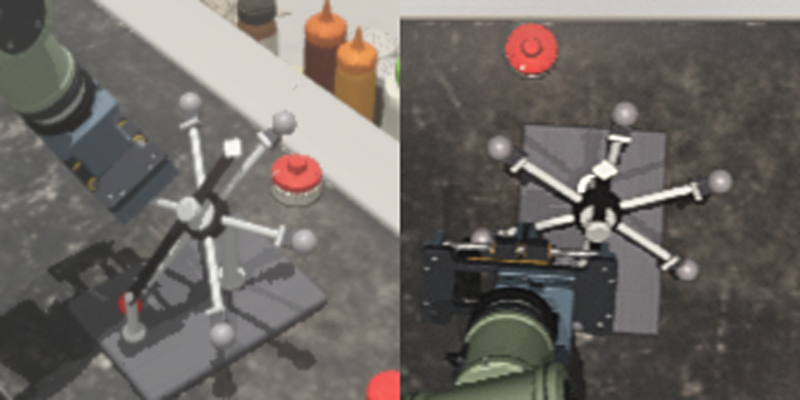

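```bash

python3 -m creep '[{"translation":[0.23,0.13,0.2],"delta_rot":[0,0,0]},{"translation":[0.23,0.12,0.2],"delta_rot":[0,0,0]},{"translation":[0.24,0.11,0.21],"delta_rot":[0,0,0]},{"translation":[0.24,0.1,0.22],"delta_rot":[0,0,0]},{"translation":[0.24,0.09,0.23],"delta_rot":[0,0,0]}]'
python3 - <<'E'
from h import *
where()
p,d=optics.grab_frame("scene"); q,d=optics.grab_frame("top")
cv2.imwrite("pics/a3.png",cv2.resize(np.hstack([p[150:310,210:370],q[150:310,270:430]])[:,:,::-1],None,fx=2.5,fy=2.5,interpolation=2))
E
```

```text
time_s: 4.38
ee_pos: [522.4, 24.3, 126.0]
ee_rot: [-4.4, 64.6, -7.8]
force: [1.1, 1.2, 0.3]
gripper_width: 0.4
t 4.38 q [  5.1   6.7 122.7 -12.5  26.3 -71.5] tcp [522.4  24.3 126. ] x [ 0.43 -0.06 -0.9 ] y [ 0.07  1.   -0.03]
 tip face: r 77.8 th 104.5 n -11.2 (u -19.5 l 75.4) F [1.1 1.2 0.3] w 0
```

View pics/a3.png

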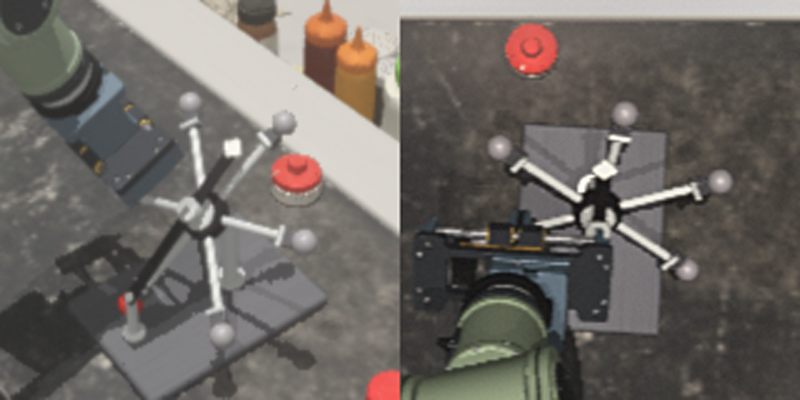

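```bash

python3 - <<'E'
from h import *
s,p,R=cur()
for n,lo in(("scene",(230,170)),("top",(270,180))):
    im,d=optics.grab_frame(n); c=optics.camera_params(n); im=im[:,:,::-1].copy()
    x0,y0=lo; z=cv2.resize(im[y0:y0+110,x0:x0+110],None,fx=5,fy=5,interpolation=2)
    for X,col in((p,(0,255,0)),(p+14*R[:,0],(0,0,255)),(p-60*R[:,0],(255,0,0)),(H,(255,0,255))):
        v=c["mtx"]@(c["R"]@X+c["t"]);u=v[:2]/v[2]
        cv2.circle(z,tuple(int(a) for a in (u-lo)*5),5,col,2); print(n,u.round(1),"z",v[2].round(), "depth",d[int(u[1]),int(u[0])])
    cv2.imwrite(f"pics/a4{n}.png",z)
E
```

```text
scene [272.6 223.3] z 1320.0 depth 1191.0126
scene [274.8 225.8] z 1331.0 depth 1492.5752
scene [262.7 212. ] z 1275.0 depth 1172.7401
scene [292.2 235.2] z 1274.0 depth 1256.0951
top [318.7 237.2] z 1009.0 depth 971.2289
top [319.1 235.1] z 1023.0 depth 985.33746
top [316.9 247.2] z 952.0 depth 938.56165
top [348.4 234.5] z 1002.0 depth 965.1203
```

View pics/a4scene.png

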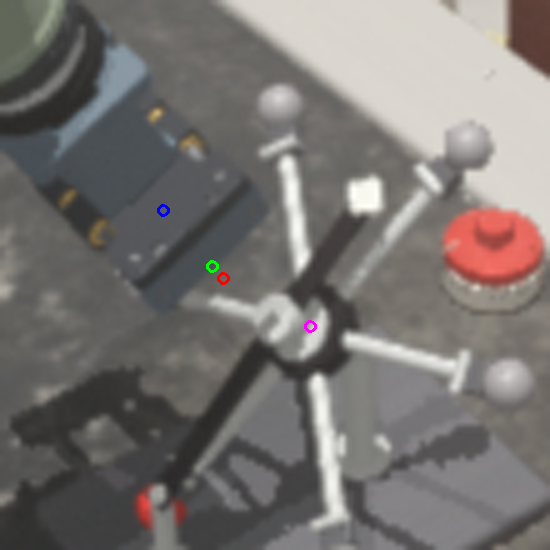

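View pics/a4top.png

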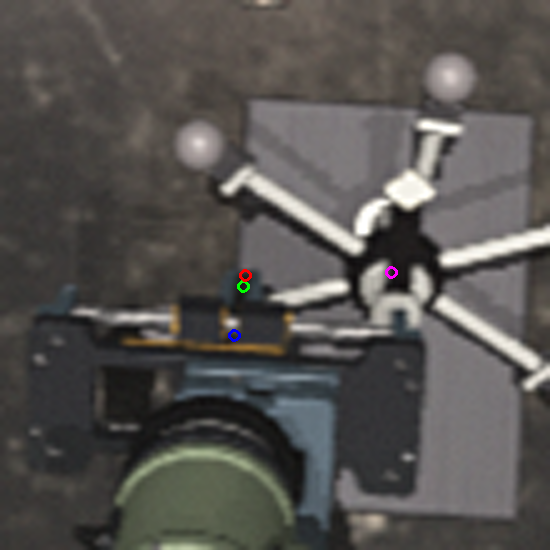

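```bash

python3 - <<'E'
from h import *
s,p,R=cur()
for n in("scene","top"):
    im,d=optics.grab_frame(n); c=optics.camera_params(n)
    vv,uu=np.mgrid[0:400,0:640]; 
    P=np.stack([(uu-c["mtx"][0,2])/c["mtx"][0,0]*d,(vv-c["mtx"][1,2])/c["mtx"][1,1]*d,d],-1)
    W=(P-c["t"])@c["R"]; T=(W-p)@R
    m=(d>0)&(abs(T[...,1])<40)&(abs(T[...,2])<60)&(T[...,0]>-80)&(T[...,0]<30)
    for a,b in zip(T[m][::6].round().astype(int).tolist(),im[m][::6].tolist()): print(n,a,b)
    if n=="scene":
        v=im[225-3:225+8:2,262:292:4]; print(d[222:240:2,262:292:3].round())
E
```

```text
scene [-24, -6, 60] [164, 164, 159]
scene [-23, -20, 59] [212, 213, 208]
scene [-19, -22, 56] [217, 217, 213]
scene [-19, -24, 50] [220, 220, 215]
scene [-17, -30, 52] [201, 201, 197]
scene [-18, -36, 48] [213, 212, 208]
scene [-16, -37, 38] [190, 190, 186]
scene [3, -1, -14] [114, 113, 111]
scene [0, 0, -20] [120, 121, 119]
scene [3, -13, -9] [173, 172, 168]
scene [5, 4, -24] [112, 111, 110]
scene [4, -12, -13] [183, 183, 179]
scene [10, -2, -20] [115, 115, 111]
scene [-1, -25, -9] [193, 193, 188]
scene [5, -21, -13] [142, 141, 137]
scene [6, -28, -11] [128, 127, 124]
[[1161. 1170. 1185. 1192. 1505. 1503. 1510. 1512. 1504. 1286.]
 [1164. 1170. 1186. 1192. 1507. 1508. 1505. 1497. 1500. 1280.]
 [1169. 1186. 1191. 1497. 1496. 1497. 1493. 1496. 1492. 1251.]
 [1182. 1186. 1325. 1486. 1491. 1487. 1480. 1484. 1281. 1247.]
 [1184. 1192. 1322. 1312. 1305. 1304. 1480. 1251. 1245. 1247.]
 [1192. 1479. 1470. 1472. 1309. 1300. 1290. 1248. 1242. 1240.]
 [1469. 1466. 1467. 1470. 1467. 1472. 1290. 1246. 1243. 1241.]
 [1461. 1464. 1466. 1457. 1456. 1457. 1464. 1246. 1244. 1244.]
 [1455. 1453. 1452. 1459. 1459. 1462. 1256. 1249. 1249. 1261.]]
top [-23, -12, 59] [134, 130, 125]
top [-21, -15, 56] [81, 79, 77]
top [-16, -30, 54] [186, 182, 174]
top [-16, -32, 52] [210, 206, 197]
top [-16, -35, 50] [223, 217, 209]
top [-16, -38, 47] [230, 226, 218]
top [-19, 9, 17] [62, 62, 60]
top [-23, 4, 17] [41, 44, 46]
top [-33, 5, 18] [51, 59, 63]
top [3, -37, 6] [122, 118, 114]
top [-34, 0, 16] [27, 26, 25]
top [3, -34, 3] [206, 204, 194]
top [-41, 5, 17] [46, 52, 56]
top [4, -16, -2] [112, 107, 107]
top [-1, -32, 1] [212, 209, 200]
top [-51, 6, 18] [53, 62, 67]
top [-47, -8, 17] [53, 63, 70]
top [-1, -22, -2] [215, 211, 202]
top [-4, -37, 1] [179, 174, 166]
top [2, -16, -7] [151, 148, 142]
top [3, -32, -6] [102, 101, 96]
top [-69, 5, 19] [53, 48, 40]
top [-75, 2, 6] [46, 42, 38]
```

```bash

python3 - <<'E'
from h import *
s,p,R=cur()
n="top"
im,d=optics.grab_frame(n); c=optics.camera_params(n)
vv,uu=np.mgrid[0:400,0:640]
P=np.stack([(uu-c["mtx"][0,2])/c["mtx"][0,0]*d,(vv-c["mtx"][1,2])/c["mtx"][1,1]*d,d],-1)
T=((P-c["t"])@c["R"]-p)@R
for v in range(230,250):
    print(v,[tuple(T[v,u].round().astype(int).tolist()) for u in range(313,328,2)])
E
```

```text
230 [(123, 24, -31), (123, 19, -31), (107, 12, -24), (107, 6, -23), (111, 0, -25), (107, -5, -23), (112, -11, -24), (109, -17, -23)]
231 [(118, 24, -33), (123, 18, -34), (111, 12, -29), (108, 6, -27), (106, 0, -26), (106, -6, -25), (112, -11, -28), (108, -17, -25)]
232 [(118, 24, -36), (118, 18, -35), (106, 11, -30), (102, 6, -28), (104, 0, -28), (109, -6, -30), (106, -12, -28), (106, -17, -28)]
233 [(116, 24, -38), (122, 18, -40), (105, 11, -32), (110, 6, -34), (104, 0, -31), (105, -6, -31), (105, -12, -31), (104, -18, -30)]
234 [(117, 24, -42), (-19, 9, 18), (-14, 4, 16), (105, 5, -35), (103, 0, -34), (107, -6, -35), (104, -12, -34), (107, -18, -34)]
235 [(114, 23, -44), (-26, 9, 18), (-23, 4, 17), (-22, -1, 17), (-26, -7, 19), (105, -6, -37), (102, -12, -36), (102, -18, -35)]
236 [(115, 23, -47), (-35, 8, 20), (-30, 3, 18), (-27, -2, 17), (-29, -7, 18), (105, -6, -40), (103, -12, -39), (106, -18, -40)]
237 [(114, 23, -50), (-39, 7, 19), (-35, 3, 17), (-37, -2, 18), (-37, -7, 19), (102, -7, -43), (101, -12, -42), (100, -18, -41)]
238 [(-46, 12, 19), (-47, 7, 19), (-40, 2, 16), (-39
[... 820 characters left out ...]
9, -21, 38), (-114, -25, 36)]
245 [(-119, 6, 34), (-113, 2, 31), (-120, -3, 35), (-117, -7, 34), (-119, -12, 35), (-119, -17, 35), (-119, -21, 36), (-113, -25, 34)]
246 [(-119, 6, 31), (-114, 2, 30), (-119, -3, 32), (-120, -8, 33), (-120, -12, 33), (-119, -17, 33), (-119, -21, 33), (-111, -26, 30)]
247 [(-119, 6, 29), (-73, 4, 7), (-928, -48, 413), (-120, -8, 30), (-119, -12, 30), (-119, -17, 30), (-118, -21, 30), (-110, -26, 27)]
248 [(-120, 6, 27), (-70, 4, 4), (-118, -3, 27), (-118, -8, 27), (-119, -12, 28), (-120, -17, 29), (-118, -21, 28), (92, -20, -71)]
249 [(-124, 6, 26), (-123, 1, 26), (-120, -3, 25), (-120, -8, 25), (-119, -12, 25), (-118, -17, 25), (-117, -22, 25), (87, -20, -72)]
```

Checking the depth shows the finger actually ends about 17 mm behind the TCP along the tool axis, not 14 mm ahead. It passed in front of the spokes and the wheel hasn't moved. I'll use the measured tip, go back below the spoke and insert deeper.

```bash
sed -i 's/p+14\*R/p+TO*R/g; s/^H=/TO=-17.\nH=/' h.py
python3 - <<'E'
from h import *
s,p,R=where(); g=tipgoal(80,143,18);print(g, tipgoal(80,143,-10)-g)
E
```

```text
t 4.73 q [  5.1   6.7 122.8 -12.5  26.2 -71.5] tcp [521.8  24.2 125.6] x [ 0.42 -0.06 -0.9 ] y [ 0.07  1.   -0.03]
 tip face: r 76.9 th 97.2 n 18.1 (u -9.7 l 76.2) F [ 1.  -0.8 -0.9] w 1
[-3.98116316 -2.58512323 -3.83860691] [ 1.976597   -0.11396987 -1.97988   ]
```

```bash

python3 -m creep '[{"translation":[-0.8,-0.5,-0.75],"delta_rot":[0,0,0]},{"translation":[-0.8,-0.5,-0.75],"delta_rot":[0,0,0]},{"translation":[-0.8,-0.5,-0.75],"delta_rot":[0,0,0]},{"translation":[-0.8,-0.5,-0.75],"delta_rot":[0,0,0]},{"translation":[-0.8,-0.5,-0.75],"delta_rot":[0,0,0]}]'
python3 -m creep '[{"translation":[0,0,0],"delta_rot":[0,0,0]},{"translation":[0.66,-0.03,-0.66],"delta_rot":[0,0,0]},{"translation":[0.66,-0.03,-0.66],"delta_rot":[0,0,0]},{"translation":[0.66,-0.03,-0.66],"delta_rot":[0,0,0]},{"translation":[0,0,0],"delta_rot":[0,0,0]}]'
python3 - <<'E'
from h import *
where(); arc(np.arange(141,130,-2.5),n=-10)
p,d=optics.grab_frame("scene"); q,d=optics.grab_frame("top")
cv2.imwrite("pics/a5.png",cv2.resize(np.hstack([p[150:310,210:370],q[150:310,270:430]])[:,:,::-1],None,fx=2.5,fy=2.5,interpolation=2))
E
```

```text
time_s: 5.15
ee_pos: [481.5, -1.0, 87.9]
ee_rot: [-4.4, 64.6, -7.8]
force: [0.4, -0.1, -0.4]
gripper_width: 0.5
time_s: 5.57
ee_pos: [503.7, -1.5, 67.5]
ee_rot: [-4.4, 64.6, -7.7]
force: [1.2, -1.1, -0.7]
gripper_width: 0.7
t 5.57 q [  1.2  10.5 129.8 -14.8  15.1 -72. ] tcp [503.7  -1.5  67.5] x [ 0.43 -0.06 -0.9 ] y [ 0.07  1.   -0.03]
 tip face: r 79.8 th 141.5 n -11.2 (u -62.5 l 49.6) F [ 1.2 -1.1 -0.7] w 1
141.0 [-0.06  0.08  0.11]
138.5 [0.17 0.26 0.16]
136.0 [0.18 0.25 0.17]
133.5 [0.19 0.24 0.18]
131.0 [0.2  0.22 0.18]
```

View pics/a5.png

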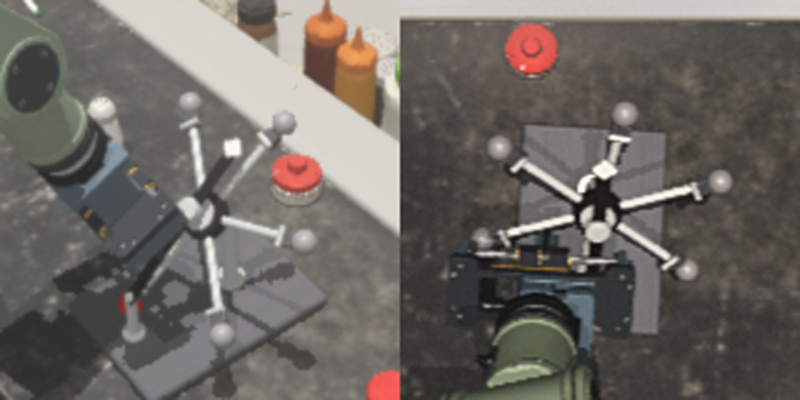

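```bash

python3 -m creep '[{"translation":[0.16,0.26,0.16],"delta_rot":[0,0,0]},{"translation":[0.17,0.25,0.17],"delta_rot":[0,0,0]},{"translation":[0.18,0.24,0.18],"delta_rot":[0,0,0]},{"translation":[0.19,0.23,0.19],"delta_rot":[0,0,0]},{"translation":[0.2,0.21,0.2],"delta_rot":[0,0,0]}]'
python3 -m creep '[{"translation":[0.21,0.2,0.2],"delta_rot":[0,0,0]},{"translation":[0.21,0.18,0.21],"delta_rot":[0,0,0]},{"translation":[0.22,0.17,0.22],"delta_rot":[0,0,0]},{"translation":[0.22,0.15,0.22],"delta_rot":[0,0,0]},{"translation":[0.23,0.14,0.22],"delta_rot":[0,0,0]}]'
python3 - <<'E'
from h import *
where()
p,d=optics.grab_frame("scene"); q,d=optics.grab_frame("top")
cv2.imwrite("pics/a6.png",cv2.resize(np.hstack([p[150:310,210:370],q[150:310,270:430]])[:,:,::-1],None,fx=2.5,fy=2.5,interpolation=2))
E
```

```text
time_s: 6.08
ee_pos: [510.3, 10.3, 77.5]
ee_rot: [-4.4, 64.7, -7.8]
force: [-1.4, -2.5, -0.0]
gripper_width: 0.4
time_s: 6.5
ee_pos: [521.8, 18.8, 88.3]
ee_rot: [-4.4, 64.6, -7.8]
force: [-0.8, -2.2, -0.7]
gripper_width: 0.4
t 6.50 q [  4.2   9.9 126.  -15.3  19.8 -69.1] tcp [521.8  18.8  88.3] x [ 0.43 -0.06 -0.9 ] y [ 0.07  1.   -0.03]
 tip face: r 79.4 th 116.8 n -8.5 (u -35.8 l 70.9) F [-0.8 -2.2 -0.7] w 0
```

View pics/a6.png

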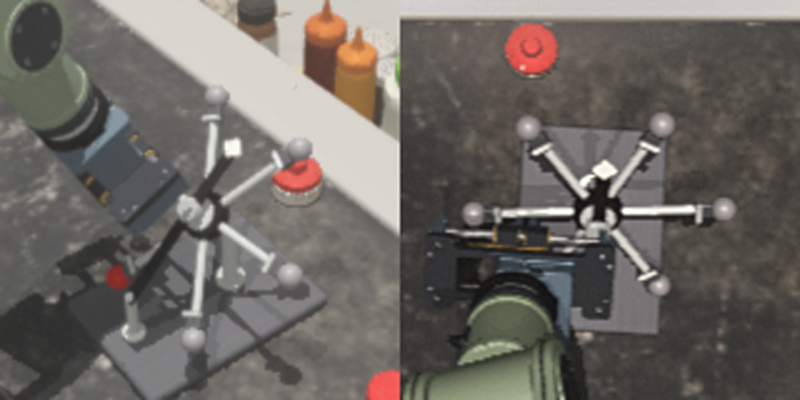

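The wheel is turning: spoke C now points about straight left. I'll continue the arc.

```bash

python3 -m creep '[{"translation":[0.24,0.13,0.21],"delta_rot":[0,0,0]},{"translation":[0.24,0.12,0.21],"delta_rot":[0,0,0]},{"translation":[0.25,0.11,0.22],"delta_rot":[0,0,0]},{"translation":[0.25,0.09,0.22],"delta_rot":[0,0,0]},{"translation":[0.25,0.08,0.23],"delta_rot":[0,0,0]}]'
python3 -m creep '[{"translation":[0.25,0.06,0.23],"delta_rot":[0,0,0]},{"translation":[0.25,0.05,0.23],"delta_rot":[0,0,0]},{"translation":[0.25,0.03,0.24],"delta_rot":[0,0,0]},{"translation":[0.25,0.02,0.24],"delta_rot":[0,0,0]},{"translation":[0.25,0.0,0.24],"delta_rot":[0,0,0]}]'
python3 -c "
from h import *
where();arc(np.arange(90,60,-2.5),n=-10)"
```

```text
time_s: 7.02
ee_pos: [534.0, 23.9, 99.1]
ee_rot: [-4.4, 64.6, -7.8]
force: [-1.6, -0.6, -0.8]
gripper_width: 0.7
time_s: 7.43
ee_pos: [546.8, 25.6, 111.1]
ee_rot: [-4.4, 64.6, -7.7]
force: [-1.4, -0.9, -2.2]
gripper_width: 0.5
t 7.43 q [  4.9  10.  121.3 -13.2  24.4 -70.8] tcp [546.8  25.6 111.1] x [ 0.43 -0.06 -0.9 ] y [ 0.07  1.   -0.03]
 tip face: r 79.1 th 91.7 n -9.7 (u -2.3 l 79.1) F [-1.4 -0.9 -2.2] w 1
90.0 [0.19 0.08 0.15]
87.5 [ 0.25 -0.02  0.25]
85.0 [ 0.24 -0.04  0.25]
82.5 [ 0.24 -0.05  0.25]
80.0 [ 0.24 -0.07  0.24]
77.5 [ 0.24 -0.08  0.24]
75.0 [ 0.23 -0.1   0.24]
72.5 [ 0.23 -0.11  0.24]
70.0 [ 0.23 -0.13  0.23]
67.5 [ 0.22 -0.14  0.23]
65.0 [ 0.22 -0.15  0.23]
62.5 [ 0.21 -0.17  0.22]
```

```bash

python3 -m creep '[{"translation":[0.25,0.0,0.25],"delta_rot":[0,0,0]},{"translation":[0.25,-0.01,0.25],"delta_rot":[0,0,0]},{"translation":[0.25,-0.03,0.25],"delta_rot":[0,0,0]},{"translation":[0.24,-0.05,0.25],"delta_rot":[0,0,0]},{"translation":[0.24,-0.07,0.24],"delta_rot":[0,0,0]}]'
python3 -m creep '[{"translation":[0.24,-0.08,0.24],"delta_rot":[0,0,0]},{"translation":[0.23,-0.1,0.24],"delta_rot":[0,0,0]},{"translation":[0.23,-0.11,0.24],"delta_rot":[0,0,0]},{"translation":[0.23,-0.13,0.23],"delta_rot":[0,0,0]},{"translation":[0.22,-0.14,0.23],"delta_rot":[0,0,0]}]'
python3 -m creep '[{"translation":[0.22,-0.15,0.23],"delta_rot":[0,0,0]},{"translation":[0.21,-0.17,0.22],"delta_rot":[0,0,0]},{"translation":[0.21,-0.18,0.22],"delta_rot":[0,0,0]},{"translation":[0.2,-0.2,0.21],"delta_rot":[0,0,0]},{"translation":[0.19,-0.21,0.2],"delta_rot":[0,0,0]}]'
python3 - <<'E'
from h import *
where()
p,d=optics.grab_frame("scene"); q,d=optics.grab_frame("top")
cv2.imwrite("pics/a7.png",cv2.resize(np.hstack([p[150:310,210:370],q[150:310,270:430]])[:,:,::-1],None,fx=2.5,fy=2.5,interpolation=2))
E
```

```text
time_s: 7.85
ee_pos: [559.2, 23.9, 123.6]
ee_rot: [-4.4, 64.6, -7.7]
force: [-2.3, -0.7, -1.9]
gripper_width: 0.4
time_s: 8.27
ee_pos: [570.7, 18.2, 135.4]
ee_rot: [-4.4, 64.6, -7.7]
force: [-0.6, 0.8, -1.6]
gripper_width: 0.4
time_s: 8.68
ee_pos: [580.9, 9.0, 146.2]
ee_rot: [-4.4, 64.6, -7.7]
force: [-2.3, 1.1, -1.0]
gripper_width: 0.2
t 8.68 q [  2.4  10.1 114.7  -8.6  30.3 -77.8] tcp [580.9   9.  146.2] x [ 0.43 -0.06 -0.9 ] y [ 0.07  1.   -0.03]
 tip face: r 80.0 th 53.8 n -9.7 (u 47.2 l 64.5) F [-2.3  1.1 -1. ] w 0
```

View pics/a7.png

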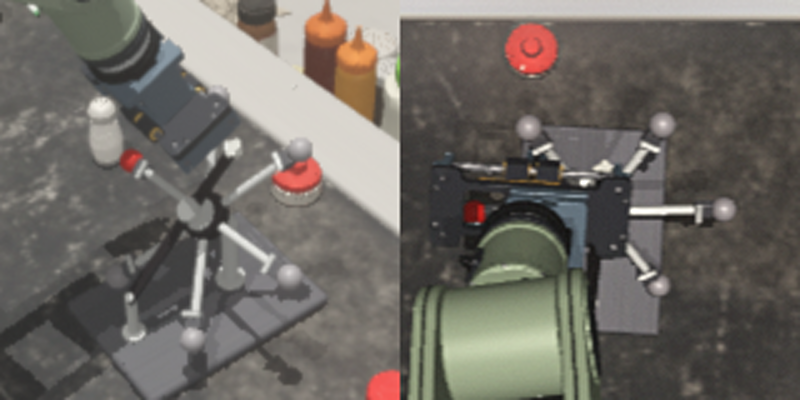

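```bash

python3 -m creep '[{"translation":[-0.85,0.03,0.8],"delta_rot":[0,0,0]},{"translation":[-0.85,0.05,0.8],"delta_rot":[0,0,0]},{"translation":[-0.85,0.05,0.8],"delta_rot":[0,0,0]},{"translation":[0,0,0],"delta_rot":[0,0,0]}]'
python3 -c "
from h import *
where();g=tipgoal(80,126,25);print(g,tipgoal(80,126,-11)-g)"
```

```text
time_s: 9.12
ee_pos: [554.5, 10.7, 172.4]
ee_rot: [-4.3, 64.4, -7.7]
force: [0.1, 0.2, 0.1]
gripper_width: 0.4
t 9.12 q [  2.8   6.  115.4  -8.1  33.6 -78.1] tcp [554.5  10.7 172.4] x [ 0.43 -0.06 -0.9 ] y [ 0.07  1.   -0.03]
 tip face: r 79.9 th 54.0 n 27.6 (u 47.0 l 64.7) F [0.1 0.2 0.1] w 0
[-6.45292744  0.37771586 -6.83470221] [ 2.54133899 -0.14653268 -2.54556   ]
```

```bash

python3 -m creep '[{"translation":[-1.6,0.1,-1.7],"delta_rot":[0,0,0]},{"translation":[-1.6,0.1,-1.7],"delta_rot":[0,0,0]},{"translation":[-1.6,0.1,-1.7],"delta_rot":[0,0,0]},{"translation":[-1.6,0.1,-1.7],"delta_rot":[0,0,0]},{"translation":[0,0,0],"delta_rot":[0,0,0]}]'
python3 -m creep '[{"translation":[0.85,-0.05,-0.85],"delta_rot":[0,0,0]},{"translation":[0.85,-0.05,-0.85],"delta_rot":[0,0,0]},{"translation":[0.85,-0.05,-0.85],"delta_rot":[0,0,0]},{"translation":[0,0,0],"delta_rot":[0,0,0]}]'
python3 - <<'E'
from h import *
where();arc(np.arange(125,50,-2.5),n=-10)
p,d=optics.grab_frame("scene"); q,d=optics.grab_frame("top")
cv2.imwrite("pics/a8.png",cv2.resize(np.hstack([p[150:310,210:370],q[150:310,270:430]])[:,:,::-1],None,fx=2.5,fy=2.5,interpolation=2))
E
```

```text
time_s: 9.53
ee_pos: [485.1, 14.3, 98.2]
ee_rot: [-4.7, 65.1, -8.0]
force: [-1.1, -0.4, -0.5]
gripper_width: 0.0
time_s: 9.87
ee_pos: [519.2, 13.1, 76.9]
ee_rot: [-4.3, 64.5, -7.7]
force: [0.0, 0.4, -0.2]
gripper_width: 0.4
t 9.87 q [  3.4  10.8 127.3 -16.1  17.4 -68.9] tcp [519.2  13.1  76.9] x [ 0.43 -0.06 -0.9 ] y [ 0.07  1.   -0.03]
 tip face: r 79.4 th 125.0 n -14.9 (u -45.5 l 65.0) F [ 0.   0.4 -0.2] w 0
125.0 [-0.37  0.07  0.32]
122.5 [0.22 0.18 0.21]
120.0 [0.22 0.17 0.21]
117.5 [0.23 0.16 0.22]
115.0 [0.23 0.14 0.22]
112.5 [0.23 0.13 0.23]
110.0 [0.24 0.11 0.23]
107.5 [0.24 0.1  0.23]
105.0 [0.24 0.08 0.24]
102.5 [0.24 0.07 0.24]
100.0 [0.25 0.05 0.24]
97.5 [0.25 0.04 0.24]
95.0 [0.25 0.02 0.25]
92.5 [0.25 0.01 0.25]
90.0 [ 0.25 -0.01  0.25]
87.5 [ 0.25 -0.02  0.25]
85.0 [ 0.24 -0.04  0.25]
82.5 [ 0.24 -0.05  0.25]
80.0 [ 0.24 -0.07  0.24]
77.5 [ 0.24 -0.08  0.24]
75.0 [ 0.23 -0.1   0.24]
72.5 [ 0.23 -0.11  0.24]
70.0 [ 0.23 -0.13  0.23]
67.5 [ 0.22 -0.14  0.23]
65.0 [ 0.22 -0.15  0.23]
62.5 [ 0.21 -0.17  0.22]
60.0 [ 0.21 -0.18  0.22]
57.5 [ 0.2  -0.19  0.21]
55.0 [ 0.19 -0.21  0.21]
52.5 [ 0.19 -0.22  0.2 ]
```

View pics/a8.png

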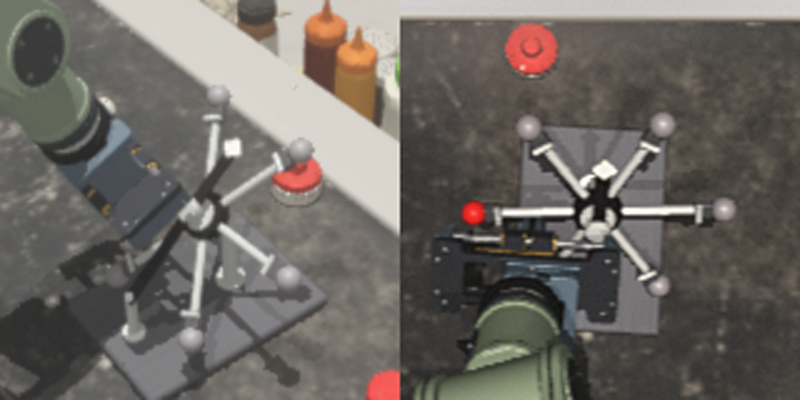

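The finger is in the gap under the red spoke; red points left at (474,213). Second stroke next.

```bash

python3 -m creep '[{"translation":[0.18,0.18,0.22],"delta_rot":[0,0,0]},{"translation":[0.2,0.17,0.22],"delta_rot":[0,0,0]},{"translation":[0.21,0.16,0.22],"delta_rot":[0,0,0]},{"translation":[0.22,0.14,0.22],"delta_rot":[0,0,0]},{"translation":[0.23,0.13,0.23],"delta_rot":[0,0,0]}]'
python3 -m creep '[{"translation":[0.24,0.11,0.23],"delta_rot":[0,0,0]},{"translation":[0.24,0.1,0.23],"delta_rot":[0,0,0]},{"translation":[0.24,0.08,0.24],"delta_rot":[0,0,0]},{"translation":[0.24,0.07,0.24],"delta_rot":[0,0,0]},{"translation":[0.25,0.05,0.24],"delta_rot":[0,0,0]}]'
python3 -m creep '[{"translation":[0.25,0.04,0.24],"delta_rot":[0,0,0]},{"translation":[0.25,0.02,0.24],"delta_rot":[0,0,0]},{"translation":[0.25,0.01,0.24],"delta_rot":[0,0,0]},{"translation":[0.25,-0.01,0.24],"delta_rot":[0,0,0]},{"translation":[0.25,-0.02,0.24],"delta_rot":[0,0,0]}]'
python3 - <<'E'
from h import *
where()
E
```

```text
time_s: 10.38
ee_pos: [526.5, 20.8, 87.6]
ee_rot: [-4.4, 64.6, -7.8]
force: [-1.1, -1.4, -0.9]
gripper_width: 0.3
time_s: 10.8
ee_pos: [539.0, 24.9, 99.2]
ee_rot: [-4.4, 64.6, -7.8]
force: [-2.2, -1.0, -1.0]
gripper_width: 0.5
time_s: 11.22
ee_pos: [551.9, 25.3, 111.5]
ee_rot: [-4.4, 64.6, -7.7]
force: [-2.6, -0.2, -0.3]
gripper_width: 0.9
t 11.22 q [  4.9  10.4 120.7 -13.   24.6 -71.1] tcp [551.9  25.3 111.5] x [ 0.43 -0.06 -0.9 ] y [ 0.07  1.   -0.03]
 tip face: r 79.2 th 88.9 n -13.1 (u 1.6 l 79.2) F [-2.6 -0.2 -0.3] w 1
```

```bash

python3 -m creep '[{"translation":[0.24,-0.02,0.25],"delta_rot":[0,0,0]},{"translation":[0.24,-0.04,0.25],"delta_rot":[0,0,0]},{"translation":[0.23,-0.05,0.25],"delta_rot":[0,0,0]},{"translation":[0.23,-0.07,0.25],"delta_rot":[0,0,0]},{"translation":[0.23,-0.08,0.25],"delta_rot":[0,0,0]}]'
python3 -m creep '[{"translation":[0.23,-0.1,0.24],"delta_rot":[0,0,0]},{"translation":[0.23,-0.11,0.24],"delta_rot":[0,0,0]},{"translation":[0.23,-0.13,0.23],"delta_rot":[0,0,0]},{"translation":[0.22,-0.14,0.23],"delta_rot":[0,0,0]},{"translation":[0.22,-0.15,0.23],"delta_rot":[0,0,0]}]'
python3 -m creep '[{"translation":[0.21,-0.17,0.22],"delta_rot":[0,0,0]},{"translation":[0.21,-0.18,0.22],"delta_rot":[0,0,0]},{"translation":[0.2,-0.2,0.21],"delta_rot":[0,0,0]},{"translation":[0.1,-0.1,0.1],"delta_rot":[0,0,0]},{"translation":[0,0,0],"delta_rot":[0,0,0]}]'
python3 -m creep '[{"translation":[-0.85,0.03,0.8],"delta_rot":[0,0,0]},{"translation":[-0.85,0.05,0.8],"delta_rot":[0,0,0]},{"translation":[-0.85,0.05,0.8],"delta_rot":[0,0,0]},{"translation":[0,0,0],"delta_rot":[0,0,0]}]'
python3 - <<'E'
from h import *
where();g=tipgoal(80,126,25);print(g)
p,d=optics.grab_frame("scene"); q,d=optics.grab_frame("top")
cv2.imwrite("pics/a9.png",cv2.resize(np.hstack([p[150:310,210:370],q[150:310,270:430]])[:,:,::-1],None,fx=2.5,fy=2.5,interpolation=2))
E
```

```text
time_s: 11.63
ee_pos: [563.7, 22.7, 124.1]
ee_rot: [-4.4, 64.6, -7.7]
force: [-2.6, 0.1, -0.9]
gripper_width: 0.6
time_s: 12.05
ee_pos: [574.9, 16.3, 135.7]
ee_rot: [-4.4, 64.6, -7.7]
force: [-1.4, 1.0, 0.2]
gripper_width: 0.7
time_s: 12.47
ee_pos: [582.6, 9.7, 143.6]
ee_rot: [-4.3, 64.5, -7.7]
force: [0.2, 0.4, -0.1]
gripper_width: 0.5
time_s: 12.8
ee_pos: [555.7, 11.4, 169.6]
ee_rot: [-4.3, 64.4, -7.7]
force: [0.2, 0.5, -0.3]
gripper_width: 0.3
t 12.80 q [  2.9   6.3 115.6  -8.3  33.1 -77.8] tcp [555.7  11.4 169.6] x [ 0.43 -0.06 -0.9 ] y [ 0.07  1.   -0.03]
 tip face: r 79.9 th 55.0 n 24.8 (u 45.8 l 65.4) F [ 0.2  0.5 -0.3] w 0
[-6.57464639  0.3070026  -6.54918645]
```

View pics/a9.png

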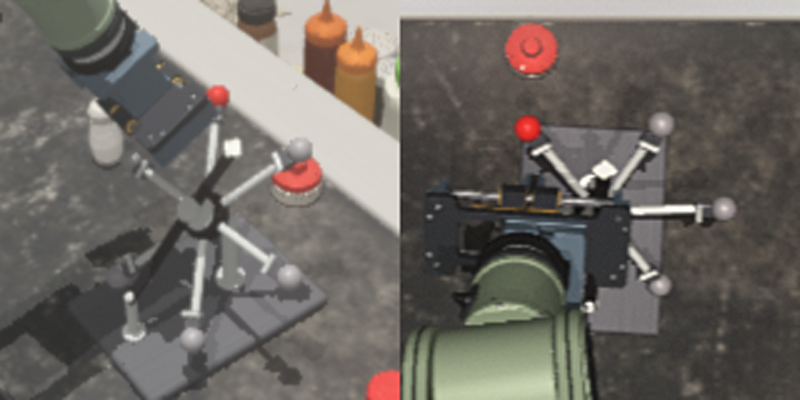

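Red is now at upper left, (527,128) in the top half and (218,96) in the scene half. I'll move behind the next spoke and measure red.

```bash
cat >> h.py <<'E'
def red():
    rays=[]; px=[]
    for n in("top","scene"):
        im,d=optics.grab_frame(n); c=optics.camera_params(n)
        hsv=cv2.cvtColor(im,cv2.COLOR_RGB2HSV); m=cv2.inRange(hsv,(0,150,60),(8,255,255))|cv2.inRange(hsv,(172,150,60),(180,255,255))
        k,_,st,ce=cv2.connectedComponentsWithStats(m)
        best=None
        for i in range(1,k):
            if st[i,4]<15: continue
            u,v=ce[i]; dd=np.median(d[(_==i)&(d>0)]) if ((_==i)&(d>0)).any() else 0
            X=c["R"].T@(np.linalg.solve(c["mtx"],[u,v,1])*(dd+8)-c["t"])
            e=abs(np.linalg.norm(X-H)-128)+abs(face(X)[2])
            if best is None or e<best[0]: best=(e,u,v,st[i,4])
        px.append(np.round(best,1)); rays.append(ray(c,best[1],best[2]))
    X,e=tri(rays); u,l,n=face(X)
    print("red px",px,"X",X.round(1),"gap",np.round(e,1),"r %.1f n %.1f th %.2f"%(np.hypot(u,l),n,np.degrees(np.arctan2(l,u))))
E
python3 -m creep '[{"translation":[-1.64,0.07,-1.64],"delta_rot":[0,0,0]},{"translation":[-1.64,0.07,-1.64],"delta_rot":[0,0,0]},{"translation":[-1.64,0.07,-1.64],"delta_rot":[0,0,0]},{"translation":[-1.64,0.07,-1.64],"delta_rot":[0,0,0]},{"translation":[0,0,0],"delta_rot":[0,0,0]}]'
python3 -m creep '[{"translation":[0.8,-0.05,-0.8],"delta_rot":[0,0,0]},{"translation":[0.8,-0.05,-0.8],"delta_rot":[0,0,0]},{"translation":[0.8,-0.05,-0.8],"delta_rot":[0,0,0]},{"translation":[0,0,0],"delta_rot":[0,0,0]}]'
python3 -c "
from h import *
where();red()"
```

```text
time_s: 13.32
ee_pos: [484.7, 13.7, 97.1]
ee_rot: [-4.7, 65.2, -8.1]
force: [-0.5, -0.4, -0.6]
gripper_width: 0.9
time_s: 13.65
ee_pos: [517.3, 12.5, 77.5]
ee_rot: [-4.3, 64.5, -7.7]
force: [0.6, 0.1, -1.0]
gripper_width: 0.4
t 13.65 q [  3.3  10.6 127.5 -15.9  17.5 -69.1] tcp [517.3  12.5  77.5] x [ 0.43 -0.06 -0.9 ] y [ 0.07  1.   -0.03]
 tip face: r 79.4 th 125.8 n -13.2 (u -46.5 l 64.4) F [ 0.6  0.1 -1. ] w 0
red px [array([  1.8, 320.6, 200.8,  87. ]), array([  5.1, 296.5, 188. ,  45. ])] X [606.9  19.8 207.5] gap [1.6 1.6] r 128.0 n -0.3 th 36.56
```

```bash

python3 -m creep '[{"translation":[0.18,0.18,0.22],"delta_rot":[0,0,0]},{"translation":[0.2,0.17,0.22],"delta_rot":[0,0,0]},{"translation":[0.21,0.16,0.22],"delta_rot":[0,0,0]},{"translation":[0.22,0.14,0.22],"delta_rot":[0,0,0]},{"translation":[0.23,0.13,0.23],"delta_rot":[0,0,0]}]'
python3 -m creep '[{"translation":[0.24,0.11,0.23],"delta_rot":[0,0,0]},{"translation":[0.24,0.1,0.23],"delta_rot":[0,0,0]},{"translation":[0.24,0.08,0.24],"delta_rot":[0,0,0]},{"translation":[0.24,0.07,0.24],"delta_rot":[0,0,0]},{"translation":[0.25,0.05,0.24],"delta_rot":[0,0,0]}]'
python3 -m creep '[{"translation":[0.25,0.04,0.24],"delta_rot":[0,0,0]},{"translation":[0.25,0.02,0.24],"delta_rot":[0,0,0]},{"translation":[0.25,0.01,0.24],"delta_rot":[0,0,0]},{"translation":[0.25,-0.01,0.24],"delta_rot":[0,0,0]},{"translation":[0,0,0],"delta_rot":[0,0,0]}]'
python3 -c "
from h import *
where();red()"
```

```text
time_s: 14.17
ee_pos: [524.7, 20.3, 88.7]
ee_rot: [-4.4, 64.6, -7.8]
force: [-1.5, -1.5, -1.4]
gripper_width: 0.8
time_s: 14.58
ee_pos: [537.1, 24.4, 100.2]
ee_rot: [-4.4, 64.6, -7.8]
force: [-2.2, -1.4, -1.1]
gripper_width: 0.5
time_s: 15.0
ee_pos: [548.6, 25.2, 110.9]
ee_rot: [-4.3, 64.4, -7.7]
force: [-1.2, 0.0, -0.8]
gripper_width: 0.2
t 15.00 q [  4.9  10.2 121.2 -13.2  24.2 -70.9] tcp [548.6  25.2 110.9] x [ 0.43 -0.06 -0.9 ] y [ 0.07  1.   -0.03]
 tip face: r 78.8 th 90.9 n -11.2 (u -1.2 l 78.8) F [-1.2  0.  -0.8] w 0
red px [array([  2.8, 343.7, 194.5,  89. ]), array([  3.5, 313.9, 191.4,  45. ])] X [620.6 -35.2 223.5] gap [1.4 1.4] r 127.9 n -0.8 th 9.93
```

```bash

python3 -m creep '[{"translation":[0.2,-0.01,0.2],"delta_rot":[0,0,0]},{"translation":[0.2,-0.02,0.2],"delta_rot":[0,0,0]},{"translation":[0.2,-0.03,0.2],"delta_rot":[0,0,0]},{"translation":[0.15,-0.03,0.15],"delta_rot":[0,0,0]},{"translation":[0,0,0],"delta_rot":[0,0,0]}]'
python3 -c "
from h import *
where();red()"
```

```text
time_s: 15.52
ee_pos: [555.5, 24.1, 118.0]
ee_rot: [-4.3, 64.5, -7.7]
force: [-0.8, 0.1, -0.2]
gripper_width: 0.5
t 15.52 q [  4.6  10.2 119.8 -12.3  25.6 -72. ] tcp [555.5  24.1 118. ] x [ 0.43 -0.06 -0.9 ] y [ 0.07  1.   -0.03]
 tip face: r 78.6 th 83.7 n -11.1 (u 8.7 l 78.1) F [-0.8  0.1 -0.2] w 0
red px [array([  2. , 350.4, 194.5,  90. ]), array([  4.1, 318. , 194. ,  44. ])] X [620.5 -51.2 224.9] gap [1.2 1.2] r 127.7 n -0.4 th 2.73
```

```bash

python3 -m creep '[{"translation":[0.12,-0.02,0.12],"delta_rot":[0,0,0]},{"translation":[0.12,-0.02,0.12],"delta_rot":[0,0,0]},{"translation":[0,0,0],"delta_rot":[0,0,0]},{"translation":[0,0,0],"delta_rot":[0,0,0]}]'
python3 -c "
from h import *
where();red();red()"
```

```text
time_s: 15.95
ee_pos: [557.3, 23.7, 119.9]
ee_rot: [-4.4, 64.6, -7.7]
force: [-0.4, 0.2, -0.6]
gripper_width: 0.5
t 15.95 q [  4.6  10.2 119.4 -12.1  26.  -72.3] tcp [557.3  23.7 119.9] x [ 0.43 -0.06 -0.9 ] y [ 0.07  1.   -0.03]
 tip face: r 78.7 th 81.7 n -11.0 (u 11.4 l 77.8) F [-0.4  0.2 -0.6] w 1
red px [array([  2.4, 352.3, 194.5,  89. ]), array([  3.6, 319.1, 195. ,  46. ])] X [620.4 -55.8 224.9] gap [1.3 1.3] r 127.7 n -0.5 th 0.68
red px [array([  2.3, 352.3, 194.5,  92. ]), array([  4.6, 319.1, 195. ,  46. ])] X [620.5 -55.7 224.7] gap [1.3 1.3] r 127.6 n -0.7 th 0.74
```

```bash

python3 -m creep '[{"translation":[0.06,-0.01,0.06],"delta_rot":[0,0,0]},{"translation":[0,0,0],"delta_rot":[0,0,0]},{"translation":[-0.3,0.05,-0.3],"delta_rot":[0,0,0]},{"translation":[-0.3,0.05,-0.3],"delta_rot":[0,0,0]},{"translation":[0,0,0],"delta_rot":[0,0,0]}]'
python3 -m creep '[{"translation":[-0.85,0.05,0.85],"delta_rot":[0,0,0]},{"translation":[-1.2,0.05,1.2],"delta_rot":[0,0,0]},{"translation":[-1.5,0.05,1.5],"delta_rot":[0,0,0]},{"translation":[-1.5,0.05,1.5],"delta_rot":[0,0,0]},{"translation":[-1.5,1,1.5],"delta_rot":[0,0,0]}]'
python3 -m creep '[{"translation":[-1.4,2.2,0.5],"delta_rot":[0,0,0]},{"translation":[-1.4,2.5,0.5],"delta_rot":[0,0,0]},{"translation":[-1.3,2.5,0.3],"delta_rot":[0,0,0]},{"translation":[-1.0,2.5,0],"delta_rot":[0,0,0]},{"translation":[-1.0,2.5,0],"delta_rot":[0,0,0]}]'
python3 -m creep '[{"translation":[-1.0,2.5,0],"delta_rot":[0,0,0]},{"translation":[-1,2.5,0],"delta_rot":[0,0,0]},{"translation":[-1,2.5,0],"delta_rot":[0,0,0]},{"translation":[-1.0,2,0],"delta_rot":[0,0,0]},{"translation":[0,0,0],"delta_rot":[0,0,0]}]'
python3 - <<'E'
from h import *
where();red()
for n,(x0,y0) in(("scene",(220,170)),("top",(285,180))):
    p,d=optics.grab_frame(n); cv2.imwrite(f"pics/f{n}.png",cv2.resize(p[y0:y0+130,x0:x0+150,::-1],None,fx=4 if n=="scene" else 4,fy=4,interpolation=2))
    cv2.imwrite(f"pics/full{n}.png",p[:,:,::-1])
E
```

```text
time_s: 16.57
ee_pos: [551.0, 24.7, 113.7]
ee_rot: [-4.4, 64.6, -7.8]
force: [-0.1, 0.8, -0.5]
gripper_width: 0.7
time_s: 16.98
ee_pos: [485.2, 35.9, 181.1]
ee_rot: [-4.4, 64.5, -7.8]
force: [1.1, -0.2, 0.0]
gripper_width: 0.5
time_s: 17.4
ee_pos: [424.5, 159.6, 194.4]
ee_rot: [-4.1, 64.4, -7.5]
force: [-0.1, 0.1, 0.5]
gripper_width: 0.6
time_s: 17.82
ee_pos: [384.3, 257.2, 193.9]
ee_rot: [-3.9, 64.5, -7.1]
force: [0.5, -0.4, -0.0]
gripper_width: 0.5
t 17.82 q [ 47.9   0.7 117.7 -27.5  49.7 -23.2] tcp [384.3 257.2 193.9] x [ 0.43 -0.05 -0.9 ] y [ 0.06  1.   -0.03]
 tip face: r 308.5 th 102.7 n 172.9 (u -68.0 l 300.9) F [ 0.5 -0.4 -0. ] w 1
red px [array([  2.8, 352.5, 194.5,  88. ]), array([  3.7, 319.2, 195. ,  46. ])] X [620.3 -56.2 225.1] gap [1.4 1.4] r 127.8 n -0.4 th 0.52
```

View pics/fscene.png

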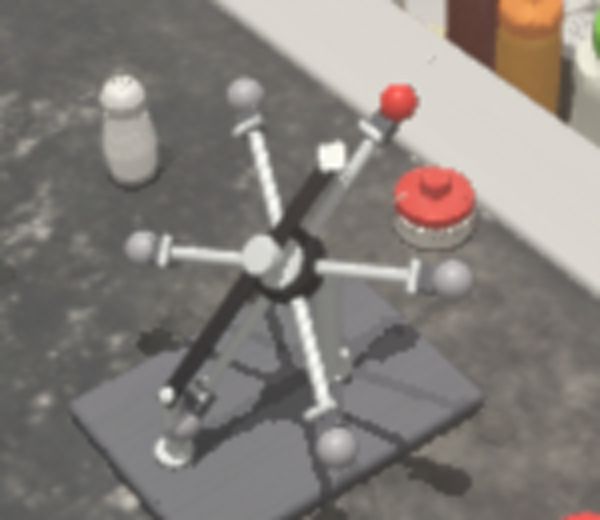

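View pics/ftop.png

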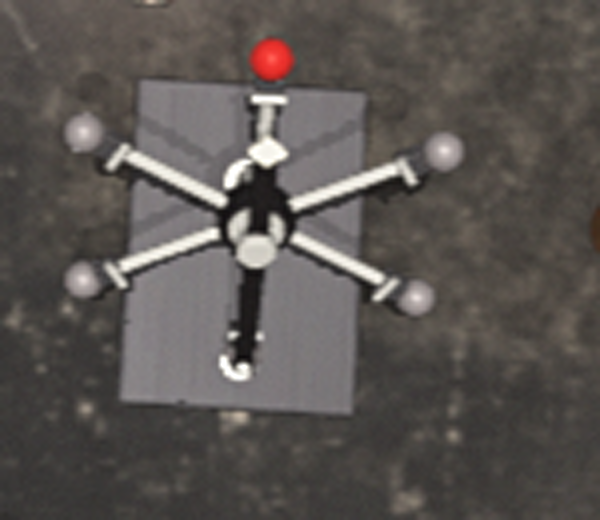

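View pics/fulltop.png

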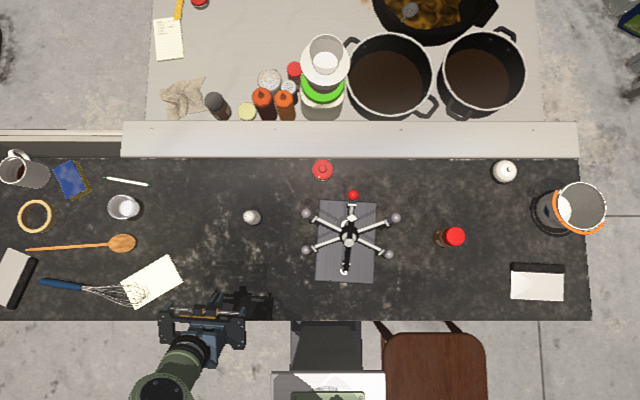

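The red knob is in line with the nut and pointer: (272,60), (267,152) and (256,250) in the zoomed top view. The stand's corners and the bystanders are at their original pixels, and the robot is clear. Handing in.

```bash
python3 -c "
from h import *
print(env.job_done())"
```

```text
the job is handed in; nothing more can be done
None
```

The red knob now points straight up at the white pointer, and I handed the job in at about 18 s of the 54 s allowed. I turned the wheel clockwise in three steady strokes with the closed fingertips, each on a different spoke, then nudged it into place.

**Last checks:**
- **Wheel angle:** triangulating from both cameras put the red knob 0.5° from straight up, 127.8 mm from the hub (128 expected) and in the spokes' plane. In the top view it lines up with the axle nut and pointer.
- **Stand and bystanders:** the stand's base corners and the mill, spice jar and timer looked unmoved when I compared the before and after pictures by eye.
- **Contact:** the wrist force stayed at about 3 N in every reading taken at the end of a move. The arm was well clear of everything at the end.

**One thing disagreed:** the fingers ended about 17 mm behind the TCP in the depth images, not 14 mm ahead as stated. My first pass therefore went in front of the spokes without moving the wheel. I corrected for this and pushed deeper, and the later strokes worked as planned.

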